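# Let the long sample vial out of its dispenser

## Task

Two vial dispensers stand on the lab bench; one holds a long vial, the other a short one. With the fingertips, press down the paddle of the rocking lever on the dispenser with the long vial, so that its gate lifts, keep it down until the vial has rolled into the catch tray, then let the paddle come back up so that the gate is closed again. Touch neither vial, do not press the other dispenser's paddle, and leave everything else where it stands.

Things in the scene. Friction and masses are not known exactly. Their poses are not given: they have to be found in the camera images.
- dispenser_long: Fixed dispenser of the long vial, 239 mm long. Origin on the bench under the rocker pivot; x up the lane's slope, z up. White lane 79 mm wide inside, along x, centred at y -60 mm; floor 35 mm high at x 0, rising 12 deg to x 125 mm, walls 18 mm above it. Catch tray at x -37 to -108 mm, walls 40 mm high. The rocker lies along y above x 0: gate tab in the lane at its -y end, paddle at its +y end.
- dispenser_short: Fixed dispenser of the short vial, 239 mm long. Origin on the bench under the rocker pivot; x up the lane's slope, z up. White lane 50 mm wide inside, along x, centred at y -60 mm; floor 35 mm high at x 0, rising 12 deg to x 125 mm, walls 18 mm above it. Catch tray at x -37 to -108 mm, walls 40 mm high. The rocker lies along y above x 0: gate tab in the lane at its -y end, paddle at its +y end.
- pad_long (a point): Top centre of the grey 45 x 45 x 6 mm paddle of the long-vial dispenser; at rest level, 83 mm above the bench, at dispenser x 0, y 82 mm. It swings about the pivot; fully down it is 43 mm up, at y 76 mm, sloping 0.5 rad. Only a 6 mm base plate lies below it.
- pad_short (a point): Top centre of the grey 45 x 45 x 6 mm paddle of the short-vial dispenser; at rest level, 83 mm above the bench, at dispenser x 0, y 82 mm. It swings about the pivot; fully down it is 43 mm up, at y 76 mm, sloping 0.5 rad. Only a 6 mm base plate lies below it.
- pivot_long (a point): Pivot of the long-vial dispenser's rocker: axis along dispenser x, at y 0, 75 mm above the bench, between two cheeks 84 mm high (28 mm over both in x, 24 mm in y). The paddle's top centre lies 82 mm to +y and, at rest, 8 mm above it.
- rocker_long (a joint): Rocker of the long-vial dispenser: 0 rad at rest, gate down; grows as the paddle is pressed, to its stop at 0.5 (gate fully up). The vial gets past from about 0.4. A spring pushes back with about 4 N at the paddle at rest, 6 N fully down, and returns it to 0 when let go.
- rocker_short (a joint): Rocker of the short-vial dispenser: 0 rad at rest, gate down; grows as the paddle is pressed, to its stop at 0.5 (gate fully up). The vial gets past from about 0.4. A spring pushes back with about 4 N at the paddle at rest, 6 N fully down, and returns it to 0 when let go.
- long_vial: The long vial: amber glass, aluminium cap, 22 mm diameter, 75 mm long, lying across its lane (axis y); origin at its centre. At the start it rests against the gate at dispenser x 13 mm, 49 mm above the bench. When the gate lifts it rolls down by itself in about 1 s and ends in the tray at x about -97 mm, 20 mm above the bench.
- short_vial: The short vial: amber glass, aluminium cap, 22 mm diameter, 46 mm long, lying across its lane (axis y); origin at its centre. At the start it rests against the gate at dispenser x 13 mm, 49 mm above the bench. It must stay there.
- jar_center (a point): Centre (half-way up) of a small loose amber jar, 38 mm diameter, 50 mm high, standing on the bench beside the long-vial dispenser's lane, uphill of its paddle. Leave it alone.
- bottle_center (a point): Centre (half-way up) of a loose glass reagent bottle, 70 mm diameter, 150 mm high. Leave it alone.
- beaker_center (a point): Centre (half-way up) of a loose glass beaker, 70 mm diameter, 90 mm high. Leave it alone.
Not all that is in view belongs to the job. What is shaped like the part that bears bottle_center but pink is not meant. Leave any pink look-alike of the long_vial alone.

How it is judged (in metres and radians):
On the way, in this order (a step that is already met when the one before it is completed fails the run):
1. the fingers press the long-vial dispenser's paddle down (rocker past 0.2 rad) (value of joint rocker_long above 0.2 rad and contact force between the fingers and rocker_long above 0.5 N and distance between the grasp point and pad_long below 0.09 m), for 0.02 s.
2. the long vial has rolled into its catch tray while the paddle is still held down (rocker past 0.2 rad) (x of long_vial in the frame of dispenser_long between -0.108 and -0.055 m and z of long_vial in the frame of dispenser_long below 0.04 m and y of long_vial in the frame of dispenser_long between -0.1 and -0.02 m and value of joint rocker_long above 0.2 rad), for 0.1 s.
At the end, for the whole second after the job is handed in: Long vial at rest (under 0.03 m/s) in its catch tray (dispenser x -108 to -55 mm, y -100 to -20 mm, below 40 mm), both rockers within 0.05 rad of rest, short vial still behind its gate (x over 5 mm), jar, bottle and beaker upright (tilt under 0.1 rad) (x of long_vial in the frame of dispenser_long between -0.108 and -0.055 m and z of long_vial in the frame of dispenser_long below 0.04 m and y of long_vial in the frame of dispenser_long between -0.1 and -0.02 m and linear speed of long_vial below 0.03 m/s and value of joint each of rocker_long, rocker_short below 0.05 rad and x of short_vial in the frame of dispenser_short above 0.005 m and angle between each of jar_center, bottle_center, beaker_center's own z axis and vertical below 0.1 rad); the robot touches nothing.
It fails at once if the other dispenser's paddle is pressed (over 0.1 rad) (value of joint rocker_short above 0.1 rad).
It fails at once if the robot touches a vial (contact force between any of the fingers, the arm and long_vial above 0.3 N or contact force between any of the fingers, the arm and short_vial above 0.3 N).
It fails at once if a vial is lifted (centre over 80 mm above the bench) (height (world z) of any of long_vial, short_vial above 0.08 m).
It fails at once if the jar, bottle or beaker is moved more than 20 mm (distance of any of jar_center, bottle_center, beaker_center from where it was at the start of the episode above 0.02 m).
It also fails if it takes over 32 s, if anything falls off the work surface, if the arm or the gripper's body presses on something with over 40 N, if the wrist force passes 120 N, or if a joint passes its speed limit or range.

## Robot

A 6-joint arm with a two-finger parallel gripper is mounted at the origin on the work surface. World frame = base frame: x ahead of the robot, y to its left, z up, the work surface at z = 0. Lengths are in mm, angles in degrees, forces in N, time in s.
With the tool pointing down it reaches from about 350 to 850 mm from the base axis. Payload 8.1 kg.
Tool frame: the origin (TCP) lies midway between the tips of the shut fingers; the grasp point (between the pads) lies 19 mm behind it; x points along the fingers, z is the direction in which the jaws open and shut, and the axes are right-handed (so a half turn about x gives the same grasp; the last joint's range is limited). The gripper opens to 85 mm and grips with 20 to 120 N. Pads are 22 mm wide; open, the fingers measure 114 mm over their backs; the gripper's body (76 mm by 85 mm) begins 54 mm behind the grasp point. The pads swing forward as they close: fully open they stand 13 mm farther back than shut.
Start: joints at [63.919, 7.471, 85.268, -0, 87.261, -4.893], TCP at [216.836, 559.453, 231.292] pointing down, gripper open.
Joint ranges: [-169.43, 169.43], [-51.17, 129.36], [1.28, 143.12], [-76.62, 256.62], [0, 156.53], [-152.29, 152.29]. Speed limits (degrees/s): [136.94, 136.94, 159.86, 180, 180, 180].

## Interface

Orientations are given as [roll, pitch, yaw] about the fixed x, y, z axes, in that order (R = Rz(yaw) Ry(pitch) Rx(roll)).
In Python, from bench import r gives the robot as it stands. The module is installed in compiled form; this text tells all that it offers.
- The arm moves only by the tool servo_tool, never from a script. Its argument "commands" is a list that holds one entry, the list of rows, each a list of 7 numbers: the closure in counts, from 0 (fully open) to 255 (shut), then the shift along the tool's x, y, z in cm, then the turn, a rotation vector about the tool's x, y, z in degrees. A call has 1 to 8 rows; each row is the pose to reach, as a shift and turn from the pose commanded when the call began, along the tool's axes at that moment; what a row does not reach only later rows make up. A row lasts 1/10 s, in which the tool goes at most 50 mm and 8.59 degrees, less where a joint would pass 70% of its speed; a pose out of reach is approached as far as the arm can. A call with a gripper value outside its range is refused whole. The fingers move at their own pace and stop on an object; "force" is the grip in N (left out, the last holds). Time passes only in rows, so rows that repeat a pose let the fingers close. It gives the time, the measured TCP pose, the force and the opening at its end, in the units of the state.
- r.sense(): the state, without advancing time (a new reading comes with each control period).
- r.snapshot(name): name is "scene" or "top" or "wrist"; returns (picture, depth): 480x640x3 uint8, red, green, blue; 480x640 float32, mm along the optical axis (not along the pixel's ray), 0 where there is no reading.
- r.calibration(name): a dict with "fx", "fy", "cx", "cy" (pixels), "pose" (4x4, takes a point from camera to world coordinates). Camera axes: x right, y down, z forward; pixel columns grow to the right and rows downward; lengths in mm; the calibration is good to about 2 mm. A picture is of the moment at which its call begins: read the wrist's pose just before it. calibration takes no time and is no camera call; for the wrist camera it gives the pose at the moment of the call.
- r.hand_in(): hands the job in, once; it reports no verdict.
The state is a dict: "time": time; "joint_pos": joint angles; "qd": joint speeds; "joint_efforts": joint torques, N m; "tool_pos": TCP position; "tcp_rot": TCP orientation; "ft_force": force on the tool from outside, world axes, zero at the start; "wrist_torque": the same for the moment, N m; "finger_gap": finger opening in mm.
Only numpy, scipy, OpenCV 4.12 (cv2) and the standard library are available. Lean on these libraries where they do the work, as an engineer would, in place of code of your own. Each camera call takes 0.05 s, during which the arm holds its last target.

## Working session

There is one attempt and no reset: what is moved stays moved. The work goes in short steps, Python scripts to look and compute and a tool call to move; the robot and the scene stay as the last step left them, time stands still between calls to the robot, and variables do not carry over. Pictures are saved under pics/ and viewed, and the job is handed in when it is done.

Besides the shell and the picture viewer there is one more tool, called by a JSON object that holds its "op" and its "data". servo_tool: Moves the arm, as the interface text tells. Its arguments: {"type":"object","properties":{"commands":{"type":"array","items":{"type":"array","items":{"type":"array","items":{"type":"number"}}}},"force":{"type":"number"}},"required":["commands"]}

```bash
mkdir -p pics
python3 - <<'E'
from bench import r
import cv2,numpy as np
print(r.sense())
for n in ("scene","top"):
    p,d=r.snapshot(n); cv2.imwrite(f"pics/{n}0.png",p[:,:,::-1]); np.save(f"pics/{n}0.npy",d)
    c=r.calibration(n); print(n,c);
E
```

```text
{'time': 0.0, 'joint_pos': array([ 6.39197728e+01,  7.51574502e+00,  8.53315151e+01,  2.55158903e-04,
        8.72594827e+01, -4.89361626e+00]), 'qd': array([ 0.06736369,  0.02618272, -0.03522698, -0.00265804, -0.04685915,
        0.06005999]), 'joint_efforts': array([-1.24177050e-04, -5.69394565e+01, -5.00547266e+01, -1.25049073e-04,
        1.50518690e-02,  1.56270465e-05]), 'tool_pos': array([216.58255581, 558.95191204, 230.21634567]), 'tcp_rot': array([ 174.96959276,   89.89325683, -116.21703062]), 'ft_force': array([0.90046965, 0.49530771, 0.00195914]), 'wrist_torque': array([-0.01206471, -0.02778632,  0.00285051]), 'finger_gap': 85.00421954558009}
scene {'fx': 616.5417094237368, 'fy': 616.5417094237368, 'cx': 318.7891073148669, 'cy': 233.87188672714618, 'pose': array([[-9.30648663e-02,  5.16335427e-01, -8.51314664e-01,
         1.71430591e+03],
       [ 9.95465951e-01,  3.13706528e-02, -8.97965577e-02,
         1.49690571e+02],
       [-1.96588472e-02, -8.55811667e-01, -5.16913843e-01,
         8.23417280e+02],
       [ 0.00000000e+00,  0.00000000e+00,  0.00000000e+00,
         1.00000000e+00]])}
top {'fx': 452.45485935670825, 'fy': 452.45485935670825, 'cx': 321.0620052327535, 'cy': 246.30382610799234, 'pose': array([[ 2.55231026e-02, -9.91638271e-01,  1.26499447e-01,
         3.72825406e+02],
       [-9.99664491e-01, -2.58763102e-02, -1.14941332e-03,
         5.29350491e+00],
       [ 4.41314116e-03, -1.26427668e-01, -9.91966012e-01,
         1.26655237e+03],
       [ 0.00000000e+00,  0.00000000e+00,  0.00000000e+00,
         1.00000000e+00]])}
```

View pics/scene0.png

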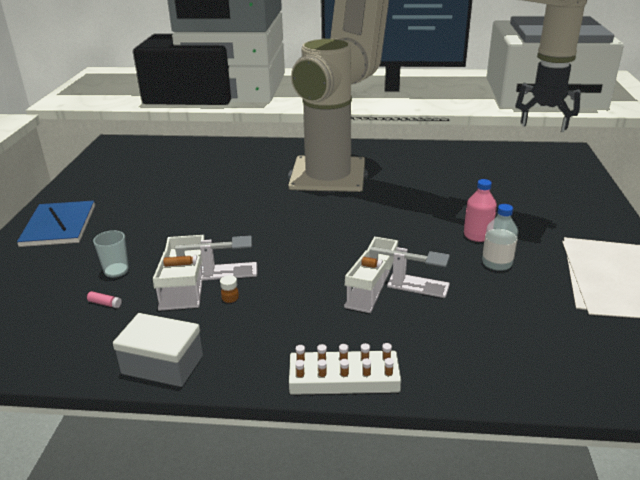

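View pics/top0.png

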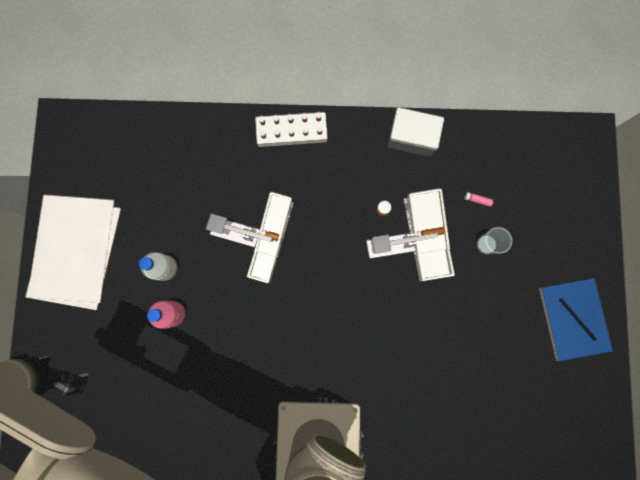

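Scene picture: two dispensers, left (180,270) and right (375,275). The left one has the wider lane and the jar at (229,290), and in the top view it is the right one, with paddle at (380,243). I'll enlarge that area to confirm.

Run:
```python
import cv2,numpy as np
p=cv2.imread("pics/top0.png")
a=cv2.resize(p[180:290,355:465],None,fx=5,fy=5,interpolation=cv2.INTER_CUBIC); cv2.imwrite("pics/c1.png",a)
b=cv2.resize(p[180:290,195:305],None,fx=5,fy=5,interpolation=cv2.INTER_CUBIC); cv2.imwrite("pics/c2.png",b)
```

```text
(no output)
```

View pics/c1.png

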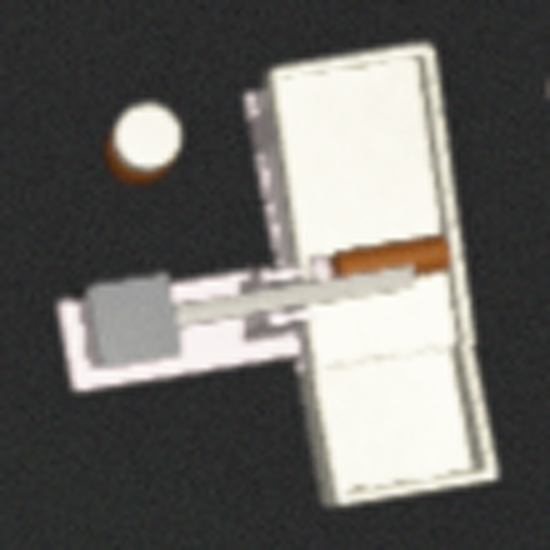

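View pics/c2.png

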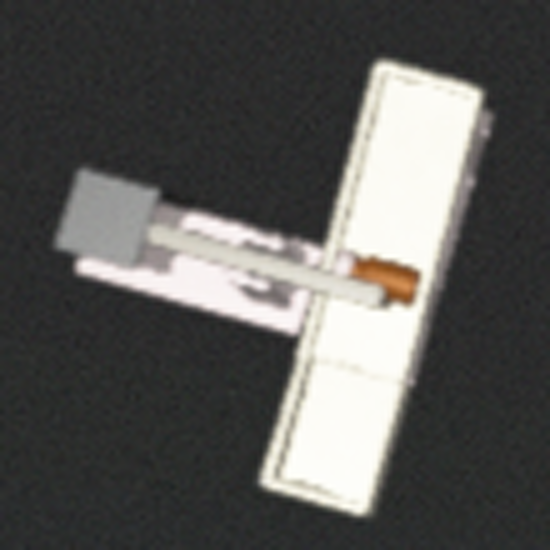

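```bash
cat > h.py <<'E'
import numpy as np
def ray(c,u,v,z):
    P=c["pose"]; d=P[:3,:3]@np.array([(u-c["cx"])/c["fx"],(v-c["cy"])/c["fy"],1]); o=P[:3,3]
    return o+d*(z-o[2])/d[2]
def pt(c,u,v,D):
    P=c["pose"]; return P[:3,:3]@(np.array([(u-c["cx"])/c["fx"],(v-c["cy"])/c["fy"],1])*D)+P[:3,3]
E
python3 - <<'E'
from bench import r
from h import *
from scipy.spatial.transform import Rotation as R
c=r.calibration("top"); d=np.load("pics/top0.npy")
for n,cx,cy,z in [("pad",133,321,83),("padx",133,321,83),("cornerA",85,288,83),("B",168,275,83),("C",180,355,83),("D",100,365,83),("rodend",410,278,85),("jar",147,137,50),("trayR",495,475,40),("trayL",330,505,40),("lane top L",270,72,79),("lane top R",432,45,79)]:
    u=355+cx/5-.4; v=180+cy/5-.4
    print(n,round(u,1),round(v,1),ray(c,u,v,z).round(1),pt(c,u,v,d[int(round(v)),int(round(u))]).round(1))
# short pad
print("short pad",ray(c,195+108/5,180+217/5,83).round(1))
s=r.sense(); M=R.from_euler("xyz",s["tcp_rot"],degrees=True).as_matrix(); print(M.round(3),s["tool_pos"])
E
```

```text
pad 381.2 243.8 [ 534.6 -154.6   83. ] [ 534.9 -155.    80.3]
padx 381.2 243.8 [ 534.6 -154.6   83. ] [ 534.9 -155.    80.3]
cornerA 371.6 237.2 [ 551.5 -129.1   83. ] [ 563.9 -138.4    1.1]
B 388.2 234.6 [ 559.6 -173.    83. ] [ 560.2 -173.5   79.5]
C 390.6 250.6 [ 517.1 -179.6   83. ] [ 517.4 -179.9   81.2]
D 374.6 252.6 [ 510.7 -137.5   83. ] [ 510.9 -137.7   81.1]
rodend 436.6 235.2 [ 561.1 -300.7   85. ] [ 562.2 -302.5   77.9]
jar 384.0 207.0 [ 641.1 -165.9   50. ] [ 639.9 -165.1   55.5]
trayR 453.6 274.6 [ 461.2 -357.8   40. ] [ 461.2 -357.9   39.7]
trayL 420.6 280.6 [ 442.6 -268.1   40. ] [ 444.9 -277.1   -0.5]
lane top L 408.6 194.0 [ 672.1 -227.7   79. ] [ 691.4 -242.7    2.2]
lane top R 441.0 188.6 [ 689.3 -315.    79. ] [ 690.7 -316.4   73.6]
short pad [577.7 282.4  83. ]
[[-0.001 -0.932  0.361]
 [-0.002  0.361  0.932]
 [-1.     0.    -0.002]] [216.6042413  559.00433495 230.33470215]
```

Pad of the long dispenser is at about (535,-155,80), the dispenser yaw is ≈ 10°, and the outer lane width measured is 89 mm, so it is the long-vial one. The vial in the crop at (390,255) is long, amber and fills the lane. The short one spans only (355..420) in the other crop. Now moving with fingers shut at the present height.

{"op": "servo_tool", "data": {"commands": [[[255,0,-2,-2,3,0,0],[255,0,-5,-5,6,0,0],[255,0,-8,-8,9,0,0],[255,0,-11,-11,12,0,0],[255,0,-14,-14,15,0,0],[255,0,-17,-17,18,0,0],[255,0,-20,-20,21,0,0],[255,0,-23,-23,24,0,0]]]}}

```text
time: 0.9
tool_pos: [348.2, 260.2, 230.9]
tcp_rot: [-179.3, 90.0, -134.5]
ft_force: [1.0, 0.6, -0.2]
finger_gap: -0.1
```

```bash
cat > go.py <<'E'
from bench import r
from h import *
import sys
from scipy.spatial.transform import Rotation as R
t=np.array([float(a) for a in sys.argv[1:4]])
s=r.sense(); M=R.from_euler("xyz",s["tcp_rot"],degrees=True).as_matrix()
print("t",s["time"],"pos",s["tool_pos"].round(1),"gap",s["finger_gap"].round(1),"F",s["ft_force"].round(1),"q",s["joint_pos"].round(1))
print("shift cm",(M.T@(t-s["tool_pos"])/10).round(2))
a=np.radians(9.9); D=np.column_stack([[0,0,-1],[-np.sin(a)*-1,np.cos(a)*-1,0],[np.cos(a),np.sin(a),0]])
D[:,1]=np.cross(D[:,2],D[:,0])
print("turn",np.degrees(R.from_matrix(M.T@D).as_rotvec()).round(2))
E
python3 go.py 535 -155 170
```

```text
Traceback (most recent call last):
  File "go.py", line 7, in <module>
    print("t",s["time"],"pos",s["tool_pos"].round(1),"gap",s["finger_gap"].round(1),"F",s["ft_force"].round(1),"q",s["joint_pos"].round(1))
                                                           ^^^^^^^^^^^^^^^^^^^^^
AttributeError: 'float' object has no attribute 'round'
```

```bash
sed -i 's/s\["finger_gap"\].round(1)/round(s["finger_gap"],1)/' go.py; python3 go.py 535 -155 170
```

```text
t 0.9 pos [348.2 260.2 230.9] gap -0.1 F [ 1.   0.6 -0.2] q [ 30.  -19.  110.   -0.   89.  -14.7]
shift cm [  6.1  -42.65 -15.94]
turn [ 3.481e+01 -2.000e-02  1.000e-02]
```

{"op": "servo_tool", "data": {"commands": [[[255,0,-3,-1.1,2.5,0,0],[255,0,-6,-2.2,5,0,0],[255,0,-9,-3.3,7.5,0,0],[255,0,-12,-4.5,10,0,0],[255,0,-16,-6,13,0,0],[255,0,-20,-7.5,16,0,0],[255,0,-23,-8.6,19,0,0],[255,0,-26,-9.7,21,0,0]]]}}

```text
time: 1.7
tool_pos: [462.7, 7.4, 230.9]
tcp_rot: [146.6, 90.0, 170.3]
ft_force: [-0.5, -0.3, 0.1]
finger_gap: -0.0
```

```bash
python3 go.py 535 -155 150
```

```text
t 1.7 pos [462.7   7.4 230.9] gap -0.0 F [-0.5 -0.3  0.1] q [ -5.4 -14.3 106.2   0.   88.1 -29.1]
shift cm [  8.09 -17.78   0.11]
turn [ 1.375e+01 -3.000e-02 -1.000e-02]
```

{"op": "servo_tool", "data": {"commands": [[[255,1,-3,0,2.5,0,0],[255,2,-6,0,5,0,0],[255,3,-9,0,7.5,0,0],[255,4,-12,0,10,0,0],[255,5.5,-15,0,12,0,0],[255,7,-17,0.1,13.7,0,0],[255,8.1,-17.8,0.1,13.7,0,0],[255,8.1,-17.8,0.1,13.7,0,0]]]}}

```text
time: 2.5
tool_pos: [533.9, -153.4, 147.8]
tcp_rot: [148.4, 89.7, 158.5]
ft_force: [0.9, 1.2, -0.6]
finger_gap: -0.1
```

```bash
python3 go.py 535 -155 85
python3 - <<'E'
from bench import r
import cv2,numpy as np
for n in ("scene","wrist","top"):
    p,d=r.snapshot(n); 
    if n=="scene": p=cv2.resize(p[200:330,130:290],None,fx=4,fy=4)
    if n=="top": p=cv2.resize(p[160:300,340:480],None,fx=4,fy=4)
    cv2.imwrite(f"pics/{n}1.png",p[:,:,::-1])
E
```

```text
t 2.5 pos [ 533.9 -153.4  147.8] gap -0.1 F [ 0.9  1.2 -0.6] q [-21.3   4.   97.8   0.   78.4 -31.4]
shift cm [ 6.28 -0.19  0.1 ]
turn [ 0.2  -0.22 -0.13]
```

View pics/scene1.png

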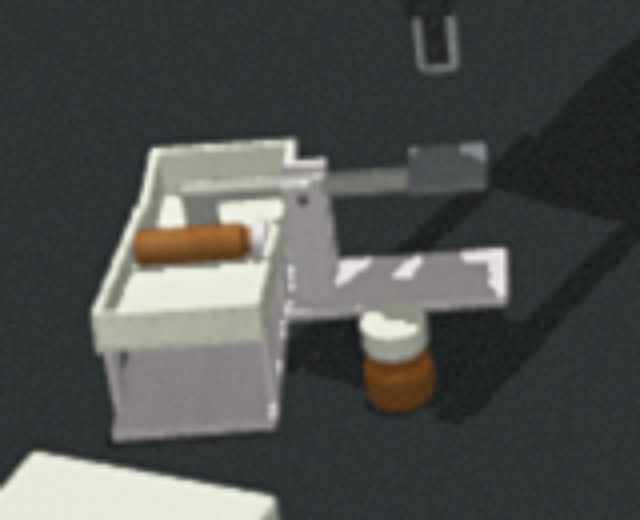

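View pics/wrist1.png

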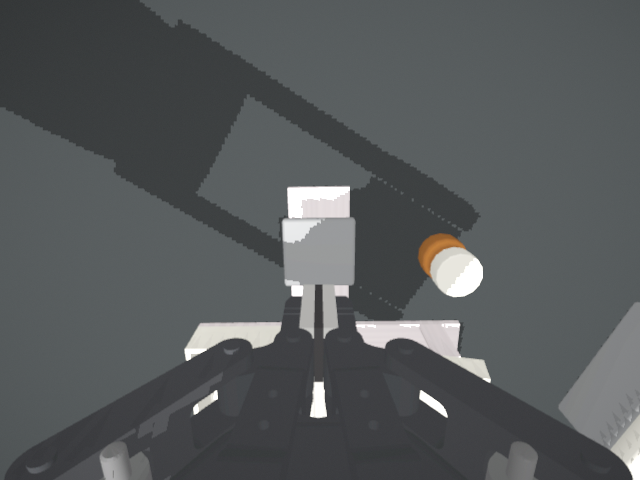

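Fingers, paddle (319,250 in the wrist view) and lever line up, and the jar (455,270) is well to the side. Going down in steps while watching the force.

{"op": "servo_tool", "data": {"commands": [[[255,1.5,-0.1,0.1,0,0,0],[255,3,-0.2,0.1,0,0,0],[255,4.5,-0.2,0.1,0,0,0],[255,5.5,-0.2,0.1,0,0,0],[255,6.3,-0.2,0.1,0,0,0],[255,7,-0.2,0.1,0,0,0],[255,7.5,-0.2,0.1,0,0,0],[255,7.5,-0.2,0.1,0,0,0]]]}}

```text
time: 3.45
tool_pos: [536.6, -154.9, 74.9]
tcp_rot: [125.3, 90.0, 135.4]
ft_force: [-3.1, 1.3, 4.2]
finger_gap: -0.0
```

```bash
python3 go.py 535 -155 48
```

```text
t 3.45 pos [ 536.6 -154.9   74.9] gap -0.0 F [-3.1  1.3  4.2] q [-21.4   8.6 100.9   0.   70.5 -31.5]
shift cm [ 2.69  0.02 -0.15]
turn [ 0.22 -0.02 -0.03]
```

Contact: 4 N, as expected. Pressing on to about 49 mm.

{"op": "servo_tool", "data": {"commands": [[[255,0.5,0,0,0,0,0],[255,1,0,0,0,0,0],[255,1.5,0,0,0,0,0],[255,2,0,0,0,0,0],[255,2.4,0,0,0,0,0],[255,2.6,0,0,0,0,0],[255,2.6,0,0,0,0,0],[255,2.6,0,0,0,0,0]]]}}

```text
time: 4.25
tool_pos: [538.1, -156.1, 50.7]
tcp_rot: [-39.4, 89.8, -29.3]
ft_force: [0.0, -0.8, 5.7]
finger_gap: 0.0
```

```bash
python3 go.py 535 -155 46
python3 - <<'E'
from bench import r
import cv2
p,d=r.snapshot("scene"); p=cv2.resize(p[200:330,130:290],None,fx=4,fy=4)
cv2.imwrite("pics/scene2.png",p[:,:,::-1])
E
```

```text
t 4.25 pos [ 538.1 -156.1   50.7] gap 0.0 F [ 0.  -0.8  5.7] q [-21.4  10.5 101.6  -0.   67.7 -31.5]
shift cm [ 0.47  0.17 -0.29]
turn [0.2  0.16 0.13]
```

View pics/scene2.png

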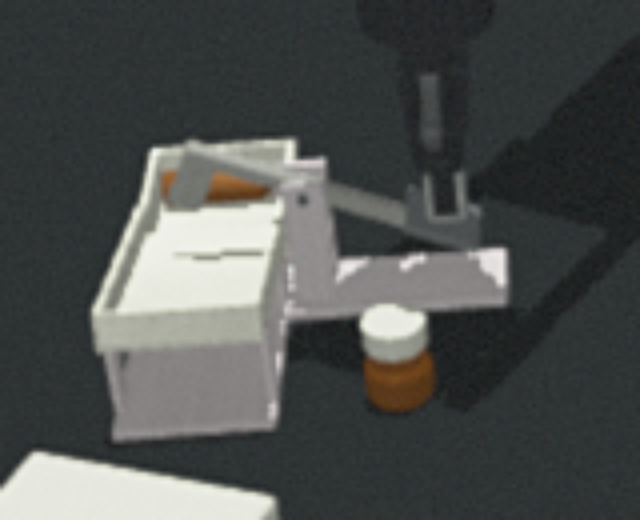

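The gate is up (190,175) and the amber vial (215,187) is already past it, downhill. Holding.

{"op": "servo_tool", "data": {"commands": [[[255,0.1,0,0,0,0,0],[255,0.1,0,0,0,0,0],[255,0.1,0,0,0,0,0],[255,0.1,0,0,0,0,0],[255,0.1,0,0,0,0,0],[255,0.1,0,0,0,0,0],[255,0.1,0,0,0,0,0],[255,0.1,0,0,0,0,0]]]}}

```text
time: 5.1
tool_pos: [538.2, -156.2, 49.9]
tcp_rot: [-40.5, 89.8, -30.4]
ft_force: [0.3, -0.4, 5.8]
finger_gap: 0.2
```

{"op": "servo_tool", "data": {"commands": [[[255,0,0,0,0,0,0],[255,0,0,0,0,0,0],[255,0,0,0,0,0,0],[255,0,0,0,0,0,0],[255,0,0,0,0,0,0],[255,0,0,0,0,0,0],[255,0,0,0,0,0,0],[255,0,0,0,0,0,0]]]}}

```text
time: 5.9
tool_pos: [538.2, -156.2, 49.9]
tcp_rot: [-40.9, 89.8, -30.8]
ft_force: [-1.2, -0.6, 5.4]
finger_gap: -0.2
```

```bash
python3 go.py 535 -155 46
python3 - <<'E'
from bench import r
import cv2,numpy as np
for n in ("scene","top"):
    p,d=r.snapshot(n)
    p=cv2.resize(p[200:330,130:290] if n=="scene" else p[170:290,350:470],None,fx=4,fy=4)
    cv2.imwrite(f"pics/{n}3.png",p[:,:,::-1]); np.save(f"pics/{n}3.npy",d)
E
```

```text
t 5.9 pos [ 538.2 -156.2   49.9] gap -0.2 F [-1.2 -0.6  5.4] q [-21.4  10.6 101.6  -0.   67.6 -31.5]
shift cm [ 0.38  0.18 -0.29]
turn [0.2  0.16 0.14]
```

View pics/top3.png

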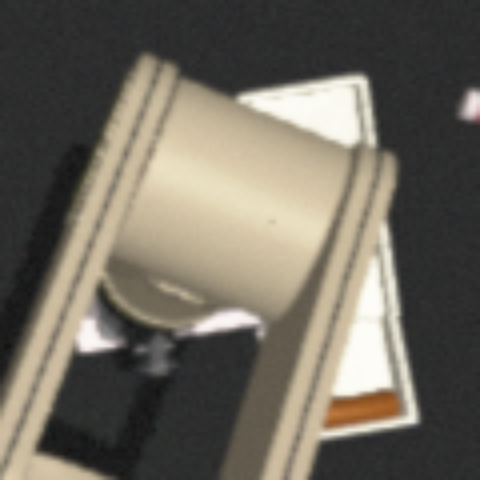

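View pics/scene3.png

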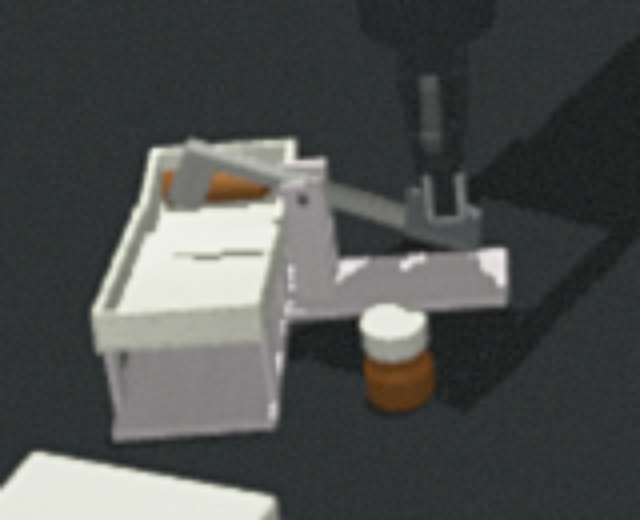

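The top view shows the vial (360,410) lying against the tray's end wall, with the paddle still held down. Now I'll let it come up steadily.

{"op": "servo_tool", "data": {"commands": [[[255,-0.5,0,0,0,0,0],[255,-1,0,0,0,0,0],[255,-1.5,0,0,0,0,0],[255,-2,0,0,0,0,0],[255,-2.6,0,0,0,0,0],[255,-3.2,0,0,0,0,0],[255,-4,0,0,0,0,0],[255,-5,0,0,0,0,0]]]}}

```text
time: 6.8
tool_pos: [536.0, -155.5, 98.2]
tcp_rot: [-179.9, 89.9, -169.8]
ft_force: [0.3, -0.3, 0.0]
finger_gap: 0.1
```

{"op": "servo_tool", "data": {"commands": [[[255,-1,0,0,0,0,0],[255,-3,0.5,0,0,0,0],[255,-5,2,0,0,0,0],[255,-7,5,0,0,0,0],[255,-9,8,0,0,0,0],[255,-10,11,0,0,0,0],[255,-10,13,0,0,0,0],[255,-10,13,0,0,0,0]]]}}

```text
time: 7.6
tool_pos: [513.8, -25.3, 199.4]
tcp_rot: [-0.9, 89.9, 9.3]
ft_force: [-0.0, -0.5, -0.2]
finger_gap: -0.1
```

```bash
python3 go.py 535 -155 46
python3 - <<'E'
from bench import r
import cv2,numpy as np
for n in ("scene","top"):
    p,d=r.snapshot(n)
    cv2.imwrite(f"pics/{n}4f.png",p[:,:,::-1]); np.save(f"pics/{n}4.npy",d)
    p=cv2.resize(p[200:330,130:290] if n=="scene" else p[170:290,350:470],None,fx=4,fy=4)
    cv2.imwrite(f"pics/{n}4.png",p[:,:,::-1])
E
```

```text
t 7.6 pos [513.8 -25.3 199.4] gap -0.1 F [-0.  -0.5 -0.2] q [ -8.5  -5.  101.2   0.   83.7 -18.8]
shift cm [ 15.34 -13.14  -0.24]
turn [0.35 0.07 0.  ]
```

View pics/top4.png

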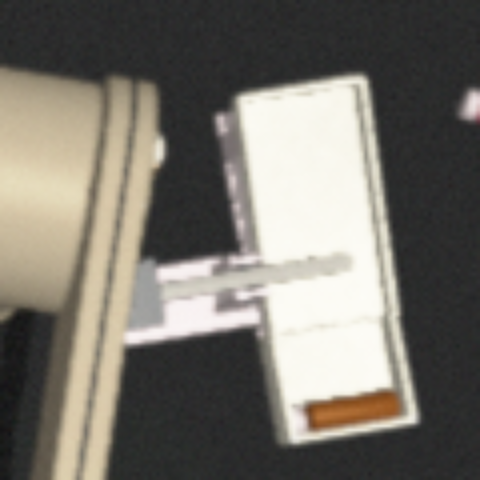

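View pics/scene4f.png

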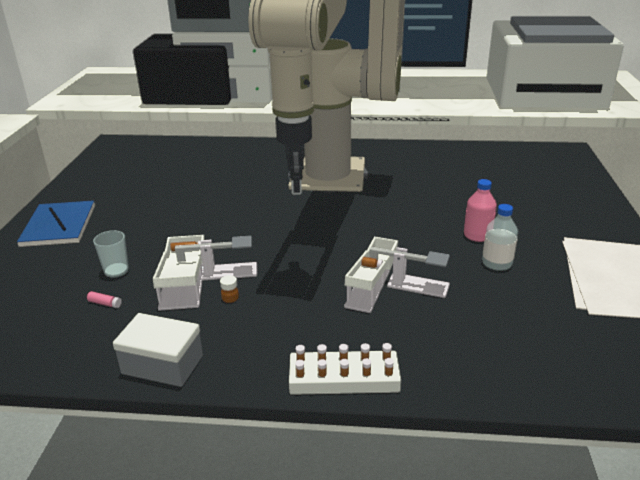

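View pics/scene4.png

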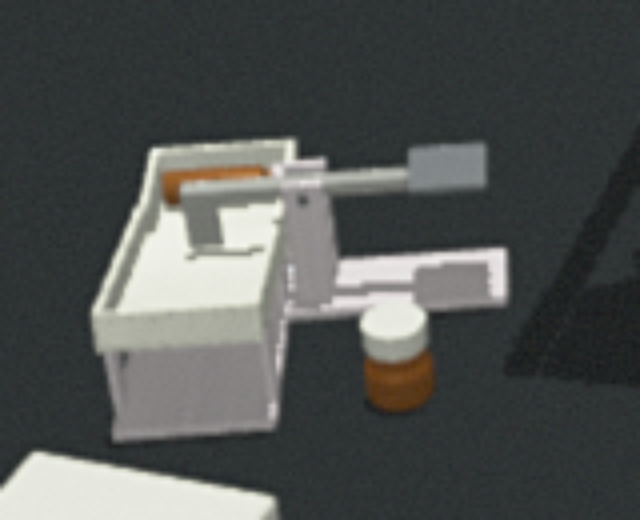

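The vial is in the tray (355,410 top crop), the paddle is level (447,167 in the scene crop, same as before), the gate is closed and everything else is where it was. The arm is clear, so I'm handing in.

```bash
python3 -c "
from bench import r
print(r.hand_in())"
```

```text
the job is handed in; nothing more can be done
None
```

I released the long vial and handed the job in at about 7.7 s of the 32 s allowed; `hand_in` gives no verdict.

- **Press:** I pressed the paddle of the long-vial dispenser with shut fingertips, centred on the paddle. The force was about 4 N at first and 6 N when held at a tip height of 50 mm. The gate lifted and the vial rolled into the tray.
- **Release:** I held the paddle down until the top view showed the vial against the tray's end wall. I then raised it steadily and moved the arm clear.
- **Last checks:**
  - The vial lies in the tray, the paddle is back level and the gate is closed.
  - The short vial and its paddle, the jar, bottle, beaker and pink look-alikes look unchanged in the pictures.
  - The wrist force is about 0.

No check failed. The depth camera read the paddle 2–3 mm lower than the stated 83 mm, about what the 2 mm calibration allows. I judged the rocker angle from tip height and pictures, not from a direct reading.

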